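Zero a depth gauge on its anvil, then hold it square on a camera's lens mount

ROBOT

A 7-joint arm with a two-finger parallel gripper is mounted at the origin on a cart in front of the work surface, level with it; the furniture and walls round the work are solid. World frame = base frame: x ahead of the robot, y to its left, z up, the work surface at z = 0. Lengths are in m, angles in rad, forces in N, time in s.
With the tool pointing down it reaches from about 0.4 to 0.9 m from the base axis. Payload 5.5 kg.
Tool frame: the origin (TCP) lies midway between the tips of the shut fingers; the grasp point (between the pads) lies 19 mm behind it (manip.grip_depth is the distance from the TCP to the grasp point, in m); z points along the fingers, y is the line along which they close (so a half turn about z gives the same grasp; the last joint's range is limited). The gripper opens to 92 mm and grips with 3 to 60 N. Pads are 19 mm wide; open, the fingers measure 130 mm over their backs; the gripper's body (75 mm by 190 mm) begins 47 mm behind the grasp point.
Start: joints at [-0.914, 0.501, -0.427, 1.55, 0.221, 1.138, -0.21], TCP at [0.249, 0.6, 0.227] pointing down, gripper open.
Joint ranges: [-2.88, 2.88], [-0.31, 2.03], [-1.54, 1.56], [0.2, 2.42], [-1.41, 4.55], [0.19, 2.02], [-2.57, 2.57]. Speed limits (rad/s): [2.57, 2.57, 3.14, 3.14, 3.14, 3.14, 3.14].

INTERFACE

Orientations are given as a unit quaternion [x, y, z, w].
In Python, from bench import manip, effector, viewer gives the robot as it stands. Calls block until the motion is done:
- manip.move_pose(position, orientation): joint-space move of the TCP to a pose.
- manip.servo_line(position, ori=None, vel=0.15): straight line of the TCP; ori=None keeps the orientation; vel is the mean speed in m/s.
- manip.movej(angles): joint-space move.
- effector.open_jaws() and effector.close(f_grip=None): open the fingers fully, or close them until they stop; f_grip is the grip in N (None keeps the last).
- manip.sleep(seconds).
- manip.solve_ik(position, orientation): joint angles nearest the present ones, or None.
- viewer.get_image(name): name is "side" or "top" or "wrist"; returns the picture (400x640x3 uint8, red, green, blue); there is no depth.
- viewer.get_calibration(name): a dict with "vfov" (degrees; the focal length in pixels is half the picture's height over the tangent of half this angle, whatever the lens; pixels are square), "cx", "cy" (the principal point, pixels), "eye" and "attitude" of the camera in the world. Camera axes: x right, y down, z forward; pixel columns grow to the right and rows downward; lengths in m; the calibration is good to about 2 mm. A picture is of the moment at which its call begins: read the wrist's pose just before it. get_calibration takes no time and is no camera call; for the wrist camera it gives the pose at the moment of the call.
A pose or a line that the arm cannot do raises manip.PlanningError and nothing moves.
- manip.hand_in(): hands the job in; it is judged then, once.
Readings, each from a call of its own:
- manip.current_clock(): time.
- manip.current_q(): joint angles.
- manip.current_joint_velocities(): joint speeds.
- manip.current_tau(): joint torques, N m.
- manip.current_tool_pos(): TCP position.
- manip.current_tcp_rot(): TCP orientation.
- manip.current_force(): force on the tool from outside, world axes, zero at the start.
- manip.current_wrist_torque(): the same for the moment, N m.
- manip.current_finger_gap(): finger opening in m.
- manip.current_gripper_force(): force on a finger pad.
Only numpy, scipy, OpenCV 4.12 (cv2) and the standard library are available. Lean on these libraries where they do the work, as an engineer would, in place of code of your own. Each camera call takes 0.05 s, during which the arm holds its last target. There are 200 camera calls.

TASK

Check how deep the camera's lens mount is. Lift the digital depth gauge out of its wooden cradle by the sides of its housing and first stand it flat and centred on the round top of the setting anvil, pressed down lightly for about a second so that it can be zeroed; then set it squarely across the camera's lens mount, the steel bar centred over the opening and lying along the camera's long side, and press it flat on the mount ring with a light push of about 10 N. Finish there, still holding the gauge against the mount with that steady light push while the display is read: do not let go, do not press hard, and leave the camera, the anvil and the other tools where they lie.

Things in the scene. Friction and masses are not known exactly. Their poses are not given: they have to be found in the camera images.
- gauge: Digital depth gauge, about 0.22 kg, upright in the cradle at the start. Origin: centre of the underside of its steel bar; z up, y along the bar, display facing -x. From the bottom: steel bar 16 (x) x 63 (y) x 13 mm, collar 17 mm wide up to 27 mm, grey housing 20 (x) x 50 (y) mm from 26 to 84 mm height, spindle cap 11 mm wide up to 94 mm (11 mm higher with the spindle pushed in).
- gauge_foot (a point): Centre of the underside of the gauge's steel bar (the gauge's origin).
- gauge_grip (a point): Middle of the place to grip, 66 mm above the gauge's origin, between the housing's two flat ribbed sides, which are 50 mm apart along y: grip from above, fingers closing along the gauge's y. The pads may sit 50 to 80 mm above the origin.
- gauge_spindle (a joint): How far the gauge's spindle is pushed in, m. At 0 its 4.4 mm round tip stands 10 mm below the bar; a soft spring (0.5 N at 0, 1.1 N at 10 mm) pushes it out. About 0.010 when the bar stands on a flat, about 0.003 when the bar lies flat on the lens mount ring (the plate inside lies 7 mm below the ring).
- cradle: Fixed wooden parking block, 50 (x) x 90 (y) x 24 mm high, origin at the centre of its underside. The gauge's bar stands in a channel along y, 9 mm deep (floor 15 mm above the table), about 1.7 mm clear all round, with a well for the spindle: lift the gauge straight up by 25 mm or more before moving sideways.
- anvil: Setting anvil of dark steel, loose, 0.95 kg, round: base 70 mm wide and 36 mm high, above it a post 27 mm wide whose flat top is 65 mm above the table. Origin at the centre of its underside, z up.
- anvil_top (a point): Centre of the flat top of the anvil's post, 65 mm above the table.
- camera: 35 mm camera body without lens, loose, 0.62 kg, lying on its back with the lens mount up; 101 (x) x 157 (y) x 47 (z) mm. Origin at the centre of its underside, z up, y along its long side, the prism toward its -x. The flat mount ring is 45 mm above the table, 58 mm wide outside with an opening about 42 mm wide; the plate inside lies 7 mm below it.
- camera_mount (a point): Centre of the lens mount, at the level of the top of the mount ring, 45 mm above the table; 13.5 mm along the camera's x from its origin.
- jar: Cream-coloured lidded jar, 52 mm wide, 56 mm high; leave alone. Origin at the centre of its underside.
- cup_tool: Friction cup tool, 109 mm long, lying on the table; leave alone. Origin under its middle.
- pliers: Dark ring pliers, 81 x 38 x 11 mm, lying on the table; leave alone. Origin under the middle.
- coupler: Small white metal coupler, 16 x 34 x 16 mm, lying on the table; leave alone. Origin under its middle.
Things that resemble listed ones, but are neither listed nor needed, are in the scene too. Of the things that look like the gauge, the smaller one is meant.

How it is judged:
By the outcome, as a careful person would: the job done as asked, in the order asked, and still so for the second after the job is handed in, while the arm keeps its last pose, push and grip.
It also fails if it takes over 45 s, if anything falls off the work surface, if the arm or the gripper's body presses on something with over 40 N, if the wrist force passes 120 N, or if a joint passes its speed limit or range.

## Working session

There is one attempt and no reset: what is moved stays moved. The work goes in short steps, each a Python script; the robot and the scene stay as the last script left them, time stands still between calls to the robot, and variables do not carry over. Pictures are saved under pics/ and viewed, at most 10 in all, crops included, and the job is handed in when it is done.

```bash
ls; mkdir -p pics; python3 - <<'E'
from bench import manip, viewer
import cv2
for n in ("top","side"):
    im=viewer.get_image(n); cv2.imwrite(f"pics/{n}0.png",im[:,:,::-1]); print(n,viewer.get_calibration(n))
print(manip.current_clock(),manip.current_tcp_rot(),manip.current_force())
E
```

```text
pics
top {'vfov': 55.01463621347362, 'cx': 318.1940246435648, 'cy': 199.01180822456914, 'eye': array([ 0.27380428, -0.06615047,  1.14853026]), 'attitude': array([-0.70036406,  0.70413049, -0.07990814,  0.08547007])}
side {'vfov': 45.994734973771095, 'cx': 319.2001076490812, 'cy': 200.47686437635218, 'eye': array([ 0.4560444 , -0.93693942,  0.73647676]), 'attitude': array([ 0.88980916, -0.02811959,  0.01118768, -0.45532821])}
0.1 [ 1.95588602e-01  9.80685642e-01 -8.53648041e-04 -2.02165228e-04] [ 0.41749808 -0.32102514  0.06848636]
```

View pics/top0.png

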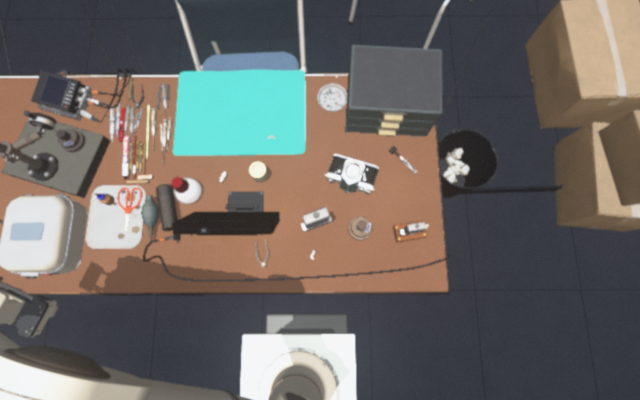

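View pics/side0.png

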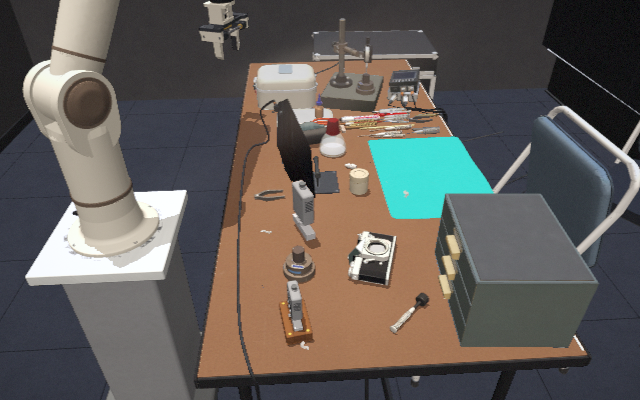

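The top view shows the cradle with the gauge at about (411,231), the anvil at (360,228), the camera at (352,173) and the larger decoy gauge at (318,218). A tall monitor at about (228,222) stands between the arm and the work. The side view agrees.

```bash
cat > h.py <<'E'
from bench import manip, effector, viewer
import numpy as np, cv2
from scipy.spatial.transform import Rotation as R
def ray(c,uv):
    f=200/np.tan(np.radians(c["vfov"]/2))
    d=np.array([(uv[0]-c["cx"])/f,(uv[1]-c["cy"])/f,1])
    return np.array(c["eye"]),R.from_quat(c["attitude"]).apply(d)
def plane(c,uv,z):
    e,d=ray(c,uv); return e+d*(z-e[2])/d[2]
def proj(c,p):
    f=200/np.tan(np.radians(c["vfov"]/2))
    q=R.from_quat(c["attitude"]).inv().apply(np.array(p)-c["eye"]); return np.array([c["cx"],c["cy"]])+f*q[:2]/q[2]
def cross(c1,u1,c2,u2):
    (a,b),(e,d)=ray(c1,u1),ray(c2,u2)
    s=np.linalg.lstsq(np.c_[b,-d],e-a,rcond=None)[0]
    return (a+s[0]*b+e+s[1]*d)/2
def down(yaw): # tool pointing down, closing axis (tool y) at angle yaw from world x
    y=np.array([np.cos(yaw),np.sin(yaw),0]); z=np.array([0,0,-1.]); x=np.cross(y,z)
    return R.from_matrix(np.c_[x,y,z]).as_quat()
E
python3 - <<'E'
from h import *
c=viewer.get_calibration("top"); s=viewer.get_calibration("side")
for n,uv,z in (("cradle",(411,232),.02),("anvil",(361,228),.065),("cam",(352,173),.045),("decoy",(318,217),.09),("jar",(259,171),.056)):
    print(n,plane(c,uv,z).round(3))
print("monitor top far",cross(c,(279,213),s,(281,100)).round(3), cross(c,(279,213),s,(301,188)).round(3))
print("monitor", [cross(c,(175,220),s,(281,100)).round(3)])
print("decoytop",cross(c,(305,217),s,(298,183)).round(3))
w=viewer.get_calibration("wrist")
T=R.from_quat(manip.current_tcp_rot()); print(w["vfov"],T.inv().apply(w["eye"]-manip.current_tool_pos()),(T.inv()*R.from_quat(w["attitude"])).as_matrix().round(3))
im=viewer.get_image("top")[140:260,290:450]; cv2.imwrite("pics/crop1.png",cv2.resize(im,None,fx=5,fy=5,interpolation=2)[:,:,::-1])
E
```

```text
cradle [ 0.441 -0.332  0.02 ]
anvil [ 0.447 -0.18   0.065]
cam [ 0.617 -0.16   0.045]
decoy [ 0.475 -0.058  0.09 ]
jar [0.622 0.118 0.056]
monitor top far [0.435 0.026 0.316] [0.478 0.053 0.067]
monitor [array([0.434, 0.299, 0.199])]
decoytop [ 0.463 -0.023  0.13 ]
66.74019225465499 [ 0.07607068  0.00065517 -0.15865244] [[ 0.001 -0.96  -0.282]
 [ 1.     0.001 -0.   ]
 [ 0.    -0.282  0.96 ]]
```

View pics/crop1.png

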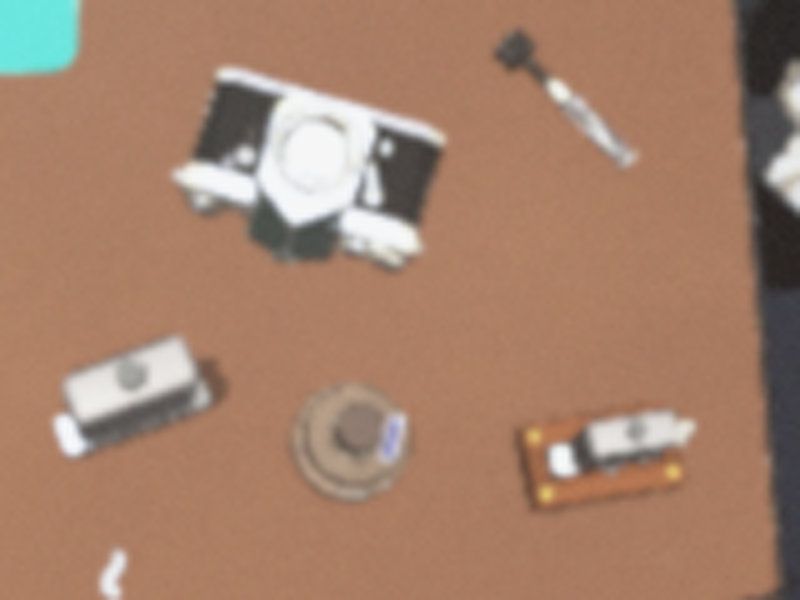

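The crop shows the gauge on the cradle at crop (632,436), with its display side facing the robot. The anvil's post is at (360,427), and the camera's mount is at (318,152) with the prism toward the robot. I'll go over the monitor (top at about 0.32 m) to look from close by.

```bash
python3 - <<'E'
from h import *
q0=manip.current_tcp_rot()
manip.servo_line([.249,.6,.48],vel=.3)
for p,y in (([.45,.30,.5],80),([.52,-.2,.38],88)):
    manip.move_pose(p,down(np.radians(y))); print(manip.current_clock(),manip.current_tool_pos().round(3),manip.current_q().round(2))
manip.sleep(.2)
w=viewer.get_calibration("wrist"); im=viewer.get_image("wrist"); cv2.imwrite("pics/w1.png",im[:,:,::-1])
np.save("w1.npy",w,allow_pickle=True); print(w)
E
```

```text
2.5 [0.449 0.301 0.5  ] [-0.31  0.16 -0.39  1.39  0.06  1.61  0.71]
4.3833 [ 0.521 -0.198  0.38 ] [ 0.29  0.19  0.03  1.59 -0.01  1.36  1.86]
{'vfov': 66.74019225465499, 'cx': 323.3867507931225, 'cy': 200.8149188573756, 'eye': array([ 0.44459861, -0.19587993,  0.53880864]), 'attitude': array([0.71110033, 0.68853493, 0.09881046, 0.10243273])}
```

View pics/w1.png

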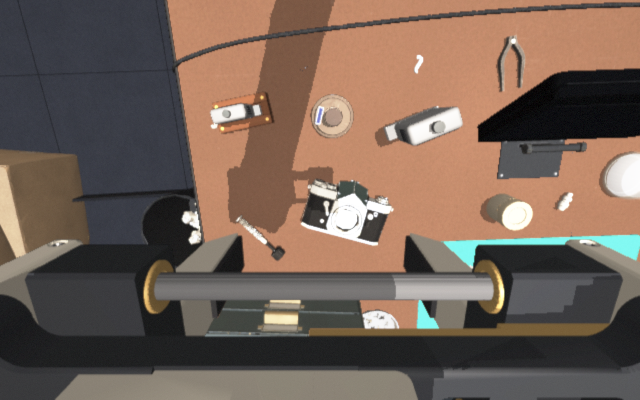

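The wrist view shows all targets: gauge in cradle at (236,113), anvil post at (333,117), mount at (346,216) and decoy at (430,125). Next I take a close look with the wrist camera straight above each one.

```bash
python3 - <<'E'
from h import *
w=np.load("w1.npy",allow_pickle=True).item()
P={"cam":plane(w,(346,216),.045),"anvil":plane(w,(333,117),.065),"gauge":plane(w,(236,113),.08)}
Y={"cam":74,"anvil":88,"gauge":95}
tiles=[]
for n,p in P.items():
    yaw=np.radians(Y[n]); d=np.array([-np.sin(yaw),np.cos(yaw)])  # tool x
    t=p.copy(); t[:2]-=.076*np.array([-np.sin(yaw),np.cos(yaw)]); t[2]=.2
    # keep the eye above the target
    manip.move_pose(t,down(yaw)); manip.sleep(.3)
    c=viewer.get_calibration("wrist"); im=viewer.get_image("wrist")
    np.save(f"c_{n}.npy",c,allow_pickle=True); cv2.imwrite(f"pics/{n}.png",im[:,:,::-1])
    print(n,p.round(4),t.round(3),manip.current_clock(),proj(c,p).round(1))
    u,v=proj(c,p).astype(int); tiles.append(im[0:250,max(0,u-130):u+130]); print("crop u0",max(0,u-130))
cv2.imwrite("pics/tiles.png",np.hstack(tiles)[:,:,::-1])
E
```

```text
cam [ 0.618  -0.1628  0.045 ] [ 0.691 -0.184  0.2  ] 5.9667 [323.4 111. ]
crop u0 193
anvil [ 0.4528 -0.1819  0.065 ] [ 0.529 -0.185  0.2  ] 7.0083 [322.6 110.7]
crop u0 192
gauge [ 0.4424 -0.323   0.08  ] [ 0.518 -0.316  0.2  ] 7.95 [321.4 110.6]
crop u0 191
```

View pics/tiles.png

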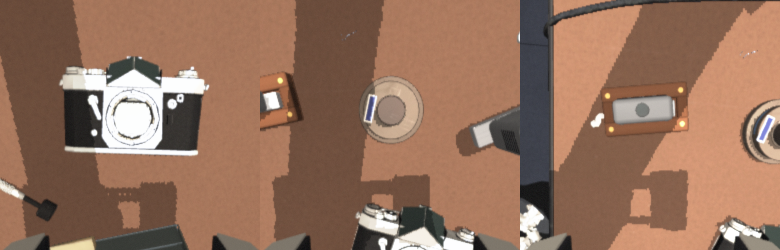

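The tiles show the mount at tile (133,117), the anvil post at (391-260,109) and the gauge housing at (642-520,110) between four brass cradle screws. I'll refine these numerically.

```bash
cat > m.py <<'E'
from h import *
def yawof(a,b): return np.degrees(np.arctan2(b[1]-a[1],b[0]-a[0]))
L=lambda n:(cv2.imread(f"pics/{n}.png"),np.load(f"c_{n}.npy",allow_pickle=True).item())
vis=[]
# gauge: brass screws
im,c=L("gauge"); sub=im[60:160,250:400]
hsv=cv2.cvtColor(sub,cv2.COLOR_BGR2HSV); m=cv2.inRange(hsv,(17,90,150),(32,255,255))
n,_,st,ce=cv2.connectedComponentsWithStats(m); k=[i for i in range(1,n) if st[i,4]>=4]
pts=np.array([ce[i]+[250,60] for i in k]); print("screws",pts.round(1).tolist())
W=np.array([plane(c,p,.024) for p in pts]); print("cradle centre",W.mean(0).round(4),W.round(4).tolist())
m=cv2.inRange(hsv,(0,0,90),(180,60,255)); m=cv2.morphologyEx(m,cv2.MORPH_OPEN,np.ones((5,5)))
q=max(cv2.findContours(m,0,1)[0],key=cv2.contourArea); r=cv2.minAreaRect(q); bx=cv2.boxPoints(r)+[250,60]
print("housing",r,plane(c,np.array(r[0])+[250,60],.084).round(4),[plane(c,b,.084)[:2].round(4).tolist() for b in bx])
v=im.copy(); cv2.polylines(v,[bx.astype(int)],1,(0,0,255)); vis.append(v[40:180,250:400])
# anvil / mount circles
for nm,z,r0,r1 in (("anvil",.065,10,40),("cam",.045,15,45)):
    im,c=L(nm); g=cv2.cvtColor(im,cv2.COLOR_BGR2GRAY)[50:175,250:400]
    H=cv2.HoughCircles(cv2.resize(g,None,fx=4,fy=4,interpolation=2),cv2.HOUGH_GRADIENT_ALT,1.5,20,param1=150,param2=.6,minRadius=r0*4,maxRadius=r1*4)
    v=im.copy()
    for x,y,r in ([] if H is None else H.reshape(-1,H.shape[-1])[:,:3]/4):
        x+=250;y+=50; p=plane(c,(x,y),z); e=plane(c,(x+r,y),z)
        print(nm,"circle",round(x,1),round(y,1),"diam mm",round(2e3*np.linalg.norm(e-p),1),p.round(4))
        cv2.circle(v,(round(x),round(y)),round(r),(0,0,255),1)
    vis.append(v[40:180,250:400])
im,c=L("cam")
# bottom silver strip of the camera, edge against the table
hsv=cv2.cvtColor(im,cv2.COLOR_BGR2HSV)
notbrown=(~cv2.inRange(hsv,(3,60,30),(20,255,255)))[100:175,200:420]
e=[]
for x in range(64,192-0,3):
    col=np.where(notbrown[:62,x])[0]
    if len(col): e.append((x+200,col.max()+100))
e=np.array(e,np.float32); f=cv2.fitLine(e,cv2.DIST_HUBER,0,.01,.01).ravel()
a=plane(c,(f[2]-50*f[0],f[3]-50*f[1]),.03);b=plane(c,(f[2]+50*f[0],f[3]+50*f[1]),.03)
print("cam strip",f.round(3),"yaw",yawof(a,b))
cv2.imwrite("pics/vis.png",cv2.resize(np.hstack(vis),None,fx=1.75,fy=1.75,interpolation=2))
E
python3 m.py
```

```text
screws [[351.2, 89.4], [278.2, 95.4], [352.0, 124.1], [281.8, 129.0]]
cradle centre [ 0.4419 -0.3294  0.024 ] [[0.4184, -0.2944, 0.024], [0.4312, -0.3696, 0.024], [0.4531, -0.2896, 0.024], [0.465, -0.3641, 0.024]]
housing ((64.35331726074219, 49.21099853515625), (25.05463409423828, 62.34988784790039), 85.71085357666016) [ 0.4418 -0.3291  0.084 ] [[0.436, -0.3572], [0.4274, -0.3045], [0.4478, -0.3006], [0.4566, -0.3545]]
anvil circle 323.9 111.5 diam mm 59.0 [ 0.4535 -0.1808  0.065 ]
anvil circle 323.9 111.5 diam mm 50.6 [ 0.4535 -0.1808  0.065 ]
anvil circle 323.9 111.5 diam mm 26.6 [ 0.4535 -0.1808  0.065 ]
cam circle 327.6 118.2 diam mm 57.1 [ 0.6259 -0.1606  0.045 ]
cam strip [1.000e+00 3.100e-02 3.162e+02 1.530e+02] yaw 72.25317738429803
```

View pics/vis.png

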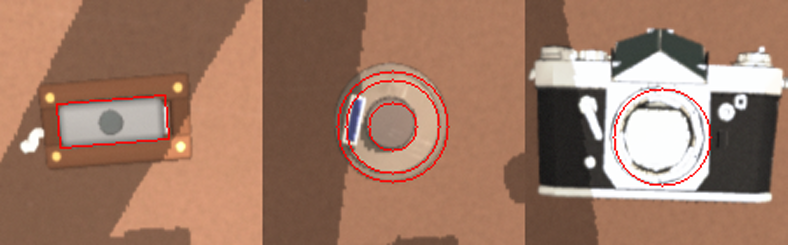

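The red overlays fit: gauge centre (0.442,-0.3296) at yaw 99.3°, anvil (0.4535,-0.1808), and mount (0.6259,-0.1606) at yaw 72.3°. Next I grasp and lift.

```bash
python3 - <<'E'
from h import *
g=[.442,-.3296]; o=down(np.radians(99.3))
manip.move_pose(g+[.2],o); manip.servo_line(g+[.11],vel=.15); manip.servo_line(g+[.062],vel=.06)
manip.sleep(.2); f0=manip.current_force(); print("pre",f0.round(2))
effector.close(f_grip=35); manip.sleep(.3)
print("closed",manip.current_force().round(2),manip.current_wrist_torque().round(2),manip.current_finger_gap(),manip.current_gripper_force(),manip.current_tool_pos().round(4))
manip.servo_line(g+[.105],vel=.06); manip.servo_line(g+[.165],vel=.15); manip.sleep(.2)
print("lift",manip.current_force().round(2),manip.current_wrist_torque().round(3),manip.current_finger_gap(),manip.current_clock())
a=viewer.get_image("side"); cw=viewer.get_calibration("side"); u,v=proj(cw,g+[.165]).astype(int); print(u,v)
b=viewer.get_image("wrist")
A=cv2.resize(a[max(0,v-60):v+60,u-60:u+60],(400,400)); cv2.imwrite("pics/lift.png",np.hstack([A,cv2.resize(b[100:350,195:445],(400,400))])[:,:,::-1])
E
```

```text
pre [0.34 0.13 0.75]
closed [ 0.56 -0.59 -0.41] [-0.23 -0.09  0.04] 0.050157271566392755 34.99390125274658 [ 0.4421 -0.3298  0.0621]
lift [ 0.31  0.25 -2.72] [0.043 0.008 0.016] 0.049991807051698346 12.9083
292 262
```

View pics/lift.png

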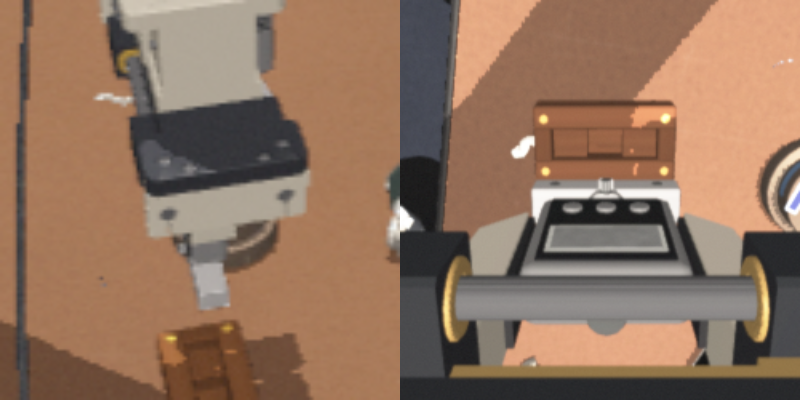

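The gauge is held squarely and clear of the cradle, with the spindle central at crop (605,183). Now the anvil.

```bash
cat >> h.py <<'E'
def press(xy,z_start,z_min,target,step=.0004):
    base=np.mean([manip.current_force() for _ in range(5)],0); z=z_start
    manip.servo_line([*xy,z],vel=.03); manip.sleep(.2)
    while z>z_min:
        f=(manip.current_force()-base)
        if f[2]>=target: break
        z-=step; manip.servo_line([*xy,z],vel=.02); manip.sleep(.06)
        print(round(z,4),f.round(2))
    return base,z
E
python3 - <<'E'
from h import *
a=[.4535,-.1808]; o=down(np.radians(92))
manip.move_pose(a+[.175],o); manip.servo_line(a+[.128],vel=.1); manip.sleep(.3)
b=viewer.get_image("wrist"); c=viewer.get_image("side"); u,v=proj(viewer.get_calibration("side"),a+[.1]).astype(int)
b0,z=press(a,.1135,.108,7)
for i in range(3): manip.sleep(.4); print((manip.current_force()-b0).round(2),manip.current_wrist_torque().round(3),manip.current_tool_pos().round(4))
c2=viewer.get_image("side"); b2=viewer.get_image("wrist")
print(z,manip.current_clock(),manip.current_finger_gap())
I=lambda x:cv2.resize(x,(400,300))
cv2.imwrite("pics/anv.png",np.vstack([np.hstack([I(b[80:320,160:480]),I(c[v-45:v+45,u-60:u+60])]),np.hstack([I(b2[80:320,160:480]),I(c2[v-45:v+45,u-60:u+60])])])[:,:,::-1])
E
```

```text
0.1131 [-0.94 -0.76  1.43]
0.1127 [0.08 0.6  2.16]
0.1123 [-0.81  0.71  2.44]
0.1119 [-0.56 -0.29  2.41]
0.1115 [-0.28  0.59  3.28]
[-0.97  0.26  8.93] [0.303 0.485 0.013] [ 0.4536 -0.1808  0.1119]
[-2.95  0.94  9.67] [ 0.351  0.533 -0.003] [ 0.4536 -0.1808  0.1119]
[-3.33  1.42  8.66] [ 0.355  0.498 -0.019] [ 0.4536 -0.1808  0.1119]
0.11150000000000002 18.35 0.05026933520239875
```

View pics/anv.png

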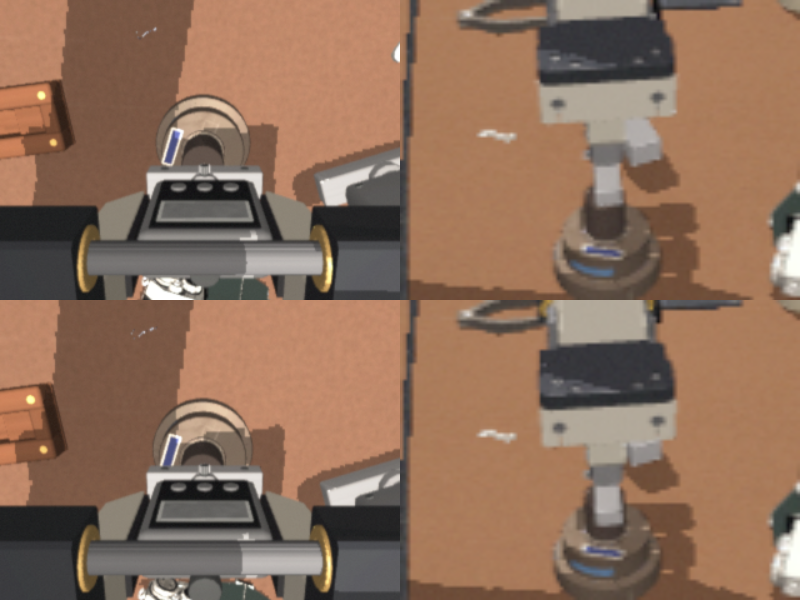

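The bar stands flat and centred on the anvil post with about 9 N for over 1.2 s, and the spindle is pushed in (the cap has risen). Now I lift and go to the mount.

```bash
python3 - <<'E'
from h import *
p=manip.current_tool_pos(); manip.servo_line([p[0],p[1],.135],vel=.06); manip.servo_line([p[0],p[1],.175],vel=.15)
m=[.6254,-.1607]; o=down(np.radians(72.3))
manip.move_pose(m+[.16],o); manip.servo_line(m+[.106],vel=.1); manip.sleep(.3)
b=viewer.get_image("wrist"); cb=viewer.get_calibration("wrist"); c=viewer.get_image("side"); t=viewer.get_image("top")
u,v=proj(viewer.get_calibration("side"),m+[.07]).astype(int)
print(manip.current_clock(),manip.current_tool_pos().round(4),manip.current_force().round(2),manip.current_finger_gap())
I=lambda x:cv2.resize(x,(400,300),interpolation=cv2.INTER_CUBIC)
# expected mount-ring points and bar lower front edge
th=np.linspace(0,2*np.pi,40); b2=b.copy()
for a in th: cv2.circle(b2,tuple(proj(cb,[.6259+.029*np.cos(a),-.1606+.029*np.sin(a),.045]).astype(int)),1,(255,0,0),-1)
cv2.imwrite("pics/mnt.png",np.hstack([I(b2[80:320,160:480]),I(c[v-45:v+45,u-60:u+60])])[:,:,::-1])
E
```

```text
21.175 [ 0.6255 -0.1607  0.1063] [-0.45 -0.32 -2.22] 0.04934846068254535
```

View pics/mnt.png

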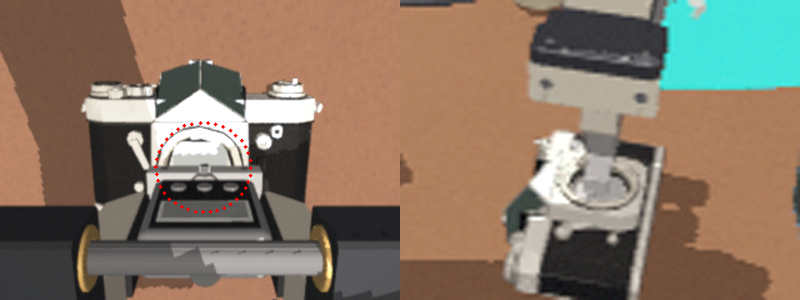

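The bar lies square over the opening. The ring's image offset (about 2 px) matches the bar's own, so the two are centred on each other. Now I press gently.

```bash
python3 - <<'E'
from h import *
m=[.6254,-.1607]
def F(n=10):
    L=[]
    for _ in range(n): manip.sleep(.03); L.append(manip.current_force())
    return np.mean(L,0)
b=F(); z=.0935; manip.servo_line(m+[z],vel=.05); manip.sleep(.15)
while z>.088:
    f=F(6)-b
    if f[2]>9: break
    s=.0004 if f[2]<2.5 else .00015
    z-=s; manip.servo_line(m+[z],vel=.03)
    print(round(z,5),f.round(2))
for i in range(3): print("hold",(F(12)-b).round(2),manip.current_wrist_torque().round(2),manip.current_tool_pos().round(4))
print(z,manip.current_clock(),manip.current_finger_gap(),manip.current_gripper_force()); np.save("base.npy",b)
w=viewer.get_image("wrist"); c=viewer.get_image("side"); u,v=proj(viewer.get_calibration("side"),m+[.07]).astype(int)
I=lambda x:cv2.resize(x,(400,300),interpolation=cv2.INTER_CUBIC)
cv2.imwrite("pics/fin.png",np.hstack([I(w[80:320,160:480]),I(c[v-45:v+45,u-60:u+60])])[:,:,::-1])
E
```

```text
0.0931 [-0.34  0.05  0.63]
0.0927 [-0.07 -0.11  0.53]
0.0923 [ 0.05 -0.06  0.53]
0.0919 [-0.04  0.2   1.02]
0.0915 [0.31 0.03 0.78]
0.09135 [-0.81 -0.11  3.67]
0.0912 [-1.71  0.63  7.28]
0.09105 [-2.49  0.12  8.54]
hold [-2.83  0.47  9.25] [0.33 0.75 0.06] [ 0.6255 -0.1607  0.0917]
hold [-2.64  0.43  9.22] [0.3  0.74 0.12] [ 0.6255 -0.1608  0.0917]
hold [-2.66  0.36  9.57] [0.34 0.8  0.05] [ 0.6255 -0.1607  0.0917]
0.09105000000000002 27.0583 0.04977148226530998 34.99754011631012
```

View pics/fin.png

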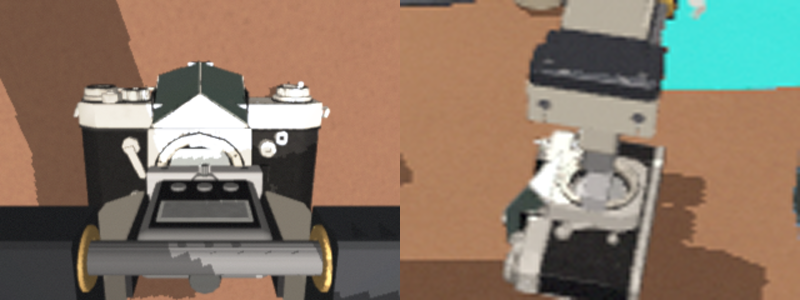

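The gauge lies flat across the ring at a steady 9.4 N or so. I'll check the lateral centring numerically from this view, comparing the bar ends with the white mount plate's edges on the same plane.

```bash
python3 - <<'E'
from h import *
w=viewer.get_image("wrist"); c=viewer.get_calibration("wrist"); cv2.imwrite("pics/fin_raw.png",w[:,:,::-1])
T=R.from_quat(manip.current_tcp_rot()); p0=np.array(manip.current_tool_pos())
g=cv2.cvtColor(w,cv2.COLOR_RGB2GRAY).astype(int)
for r in list(range(188,206,3))+list(range(212,226,2)):
    k=[x for x in range(265,385) if abs(g[r,x+1]-g[r,x-1])>70]
    print(r,[(x,round(1e3*T.inv().apply(plane(c,(x,r),.045)-p0)[1],1)) for x in k])
G=g[170:235,262:390].astype(np.uint8)
H=cv2.HoughCircles(cv2.resize(G,None,fx=4,fy=4),cv2.HOUGH_GRADIENT_ALT,1.5,20,param1=120,param2=.4,minRadius=80,maxRadius=200)
print(None if H is None else H.reshape(-1,H.shape[-1])/4+[262,170,0])
print((manip.current_force()-np.load("base.npy")).round(2),manip.current_clock())
E
```

```text
188 [(277, np.float64(-31.7)), (278, np.float64(-31.0)), (304, np.float64(-12.9)), (325, np.float64(1.8)), (329, np.float64(4.5)), (330, np.float64(5.2)), (360, np.float64(26.1)), (361, np.float64(26.8)), (362, np.float64(27.5)), (379, np.float64(39.3)), (380, np.float64(40.0)), (381, np.float64(40.7))]
191 [(277, np.float64(-31.7)), (278, np.float64(-31.0)), (298, np.float64(-17.1)), (299, np.float64(-16.4)), (302, np.float64(-14.3)), (334, np.float64(8.1)), (335, np.float64(8.7)), (339, np.float64(11.5)), (340, np.float64(12.2)), (360, np.float64(26.2)), (361, np.float64(26.9)), (362, np.float64(27.6)), (379, np.float64(39.5)), (380, np.float64(40.2)), (381, np.float64(40.9)), (383, np.float64(42.3)), (384, np.float64(43.0))]
194 [(269, np.float64(-37.4)), (270, np.float64(-36.7)), (271, np.float64(-36.0)), (277, np.float64(-31.8)), (278, np.float64(-31.1)), (294, np.float64(-19.9)), (296, np.float64(-18.5)), (297, np.float64(-17.8)), (341, np.float64(13.0)), (342, np.float64(13.7)), (344, np.float64(15.1)), (360, np.float64(26.3)), (361, np.float64(27.0)), (362, np.float64(27.7)),
[... 2562 characters left out ...]
oat64(4.0))]
218 [(268, np.float64(-39.0)), (269, np.float64(-38.3)), (270, np.float64(-37.6)), (275, np.float64(-34.0)), (369, np.float64(33.3)), (370, np.float64(34.1))]
220 [(270, np.float64(-37.7)), (271, np.float64(-37.0)), (315, np.float64(-5.4)), (331, np.float64(6.1)), (369, np.float64(33.4)), (370, np.float64(34.1))]
222 [(271, np.float64(-37.0)), (272, np.float64(-36.3)), (277, np.float64(-32.7)), (313, np.float64(-6.8)), (333, np.float64(7.6)), (369, np.float64(33.5)), (370, np.float64(34.2))]
224 [(276, np.float64(-33.5)), (277, np.float64(-32.8)), (278, np.float64(-32.1)), (357, np.float64(24.9)), (369, np.float64(33.5)), (370, np.float64(34.3))]
None
[-2.48  0.65  8.62] 27.2083
```

The numbers show the bar's centre at column 323 and the ring and plate at about 319.2, so the bar sits about 2.5 mm off along its length. Before correcting, I'll fit the visible ring arc to check the other axis.

```bash
python3 - <<'E'
from h import *
from scipy.optimize import least_squares
c=viewer.get_calibration("wrist"); T=R.from_quat(manip.current_tcp_rot()); p0=np.array(manip.current_tool_pos())
t=lambda uv:1e3*T.inv().apply(plane(c,uv,.045)-p0)[:2]
P=np.array([t(q) for q in [(298,191),(340,191),(294,194),(344,194),(291,197),(347.5,197),(289,200),(350,200),(286,203),(352.5,203)]])
s=least_squares(lambda q:np.hypot(P[:,0]-q[0],P[:,1]-q[1])-q[2],[0,-2,28]); print("circle tool x,y,r",s.x.round(2),"rms",np.sqrt((s.fun**2).mean()).round(2))
for r in (22.,29.): 
    k=least_squares(lambda q:np.hypot(P[:,0]-q[0],P[:,1]-q[1])-r,[0,-2]); print(r,k.x.round(2),np.sqrt((k.fun**2).mean()).round(2))
g=cv2.imread("pics/fin_raw.png",0)
print(g[204:226,300:312].mean(1).round(),g[204:226,335:346].mean(1).round())
for r in (210,212,214): print(r,t((323,r)).round(2))
E
```

```text
circle tool x,y,r [-0.41 -2.25 27.48] rms 0.15
22.0 [ 8.16 -2.26] 1.25
29.0 [-2.51 -2.25] 0.27
[254. 248. 228. 207. 203. 203. 203. 198. 158. 118. 106. 104. 108. 130.
 180. 213. 221. 223. 218. 163.  84.  32.] [191. 186. 174. 169. 169. 169. 173. 172. 137. 108. 105. 104. 109. 136.
 181. 212. 220. 222. 216. 161.  82.  33.]
210 [8.98 0.38]
212 [7.48 0.38]
214 [5.97 0.38]
```

Across the bar the centring is good: ring about -0.4 mm, bar about -0.5 mm. Along the bar it needs -2.5 mm. I'll lift, shift and press again.

```bash
python3 - <<'E'
from h import *
m=np.array([.6254,-.1607]); manip.servo_line([*m,.104],vel=.06)
y=np.radians(72.3); m=(m-.0025*np.array([np.cos(y),np.sin(y)])).tolist()
manip.servo_line(m+[.104],vel=.05); manip.sleep(.2)
def F(n=8):
    L=[]
    for _ in range(n): manip.sleep(.03); L.append(manip.current_force())
    return np.mean(L,0)
b=F(); z=.0917; manip.servo_line(m+[z],vel=.03); manip.sleep(.15)
while z>.089:
    f=F(6)-b
    if f[2]>8.7: break
    z-=.0002 if f[2]<6 else .0001; manip.servo_line(m+[z],vel=.03); print(round(z,5),f.round(2))
for i in range(2): print("hold",(F(12)-b).round(2),manip.current_tool_pos().round(4))
w=viewer.get_image("wrist"); g=cv2.cvtColor(w,cv2.COLOR_RGB2GRAY).astype(int)
for r in (197,200,222): print(r,[x for x in range(274,372) if abs(g[r,x+1]-g[r,x-1])>70])
print(manip.current_clock(),manip.current_finger_gap(),manip.current_gripper_force())
E
```

```text
0.0915 [-0.4   0.04  3.08]
0.0914 [-1.6   0.08  6.07]
0.0913 [-2.15  0.67  8.28]
0.0912 [-2.02  0.22  8.68]
hold [-2.65  0.23  8.9 ] [ 0.6247 -0.1631  0.0917]
hold [-2.58  0.26  9.06] [ 0.6247 -0.1632  0.0917]
197 [274, 275, 280, 281, 282, 295, 297, 310, 311, 314, 315, 316, 326, 349, 351, 364, 365, 370, 371]
200 [274, 275, 281, 282, 292, 294, 295, 341, 351, 352, 353, 354, 364, 365, 370, 371]
222 [275, 313, 333, 369, 370]
31.85 0.04976691287168456 34.99933898448944
```

The ring's chord centre is now at column 323, matching the bar's 323. The push is a steady 9 N or so, so I'm handing in.

```bash
python3 -c "
from bench import manip
print(manip.hand_in())"
```

```text
the job is handed in; nothing more can be done
None
```

I stood the gauge on the anvil at about 9 N for over a second, then centred it on the lens mount and handed in at about 32 s, still gripping it with a steady 9 N push. I lifted and re-pressed it once on the mount to correct a 2.5 mm offset along the bar.

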